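# Shut the drain cock of the tan wash tray

## Task

Shut the drain cock of the tan print tray: take its red handle and turn it clockwise until it stands square across the outlet pipe, pressing the tapered plug down steadily as it turns, so that it ends fully home with its white collar down on the barrel and holds there when you let go. Do not twist it round while it still rides high, nor ram it down before it has turned. Leave the white tray's cock as it is.

Things in the scene. Friction and masses are not known exactly. Their poses are not given: they have to be found in the camera images.
- tan_handle (a point): Centre of the tan tray cock's red T-handle bar, on the cock's upright axis; bar 60 long, 14 thick, 24 mm tall, on a 12 mm stem; white collar (34 mm across) top 30 mm below. Height 0.100 m with plug up, 0.088 m home. Site x: along the bar; z up. Barrel 40 mm across, 52 mm high; steel outlet pipe leads away from the tan tray (190 x 220, 50 mm high, rim 37 mm behind the axis).
- tan_turn (a joint): Angle of the tan tray's handle, rad, growing clockwise seen from above: 0 = bar along the outlet pipe (open), 1.571 = bar square across it (shut); it can go from -0.1 to 2.0, there is no stop at 1.571. Stays where it is left; friction about 0.06 N m. Starts between 0.15 and 0.6.
- tan_press (a joint): How far the tan tray's tapered plug has been pressed down with its handle, m: 0 = riding 12 mm high, 0.012 = home, collar on the barrel (a firm stop). Friction of about 6 N resists it, no spring; it stays where it is left. Starts between 0 and 0.002.
- white_handle_end (a point): A point near one end of the same kind of red handle on the white tray's cock (28 mm from its axis, mid-height of the bar); to be left alone.

How it is judged:
By the outcome, as a careful person would: the job done as asked, in the order asked, and still so for the second after the job is handed in, with the robot touching nothing.
It also fails if it takes over 32 s, if anything falls off the work surface, if the arm or the gripper's body presses on something with over 40 N, if the wrist force passes 120 N, or if a joint passes its speed limit or range.

## Robot

A 7-joint arm with a two-finger parallel gripper is mounted at the origin on the work surface. World frame = base frame: x ahead of the robot, y to its left, z up, the work surface at z = 0. Lengths are in m, angles in rad, forces in N, time in s.
With the tool pointing down it reaches from about 0.4 to 0.875 m from the base axis. Payload 19.3 kg.
Tool frame: the origin (TCP) lies at the very end of the fingers, on their centre line; the grasp point (between the pads) lies 19 mm behind it; z points along the fingers, y is the direction in which the jaws open and shut (so a half turn about z gives the same grasp; the last joint's range is limited). The gripper opens to 85 mm and grips with 20 to 120 N. Pads are 22 mm wide; open, the fingers measure 114 mm over their backs; the gripper's body (76 mm by 85 mm) begins 54 mm behind the grasp point. The pads swing forward as they close: fully open they stand 13 mm farther back than shut.
Start: joints at [-0.07, 0.521, -0.036, 1.599, 0.021, 1.021, -0.113], TCP at [0.625, -0, 0.231] pointing down, gripper open.
Joint ranges: [-2.91, 2.91], [-0.3, 2.13], [-1.5, 1.42], [0.17, 2.43], [-1.26, 4.41], [0.16, 1.93], [-2.52, 2.52]. Speed limits (rad/s): [1.89, 1.89, 2.39, 2.39, 3.01, 3.01, 3.01].

## Interface

Orientations are given as [roll, pitch, yaw] about the fixed x, y, z axes, in that order (R = Rz(yaw) Ry(pitch) Rx(roll)).
In Python, from workcell import bot, vision, job_done gives the robot as it stands.
- The arm moves only by the tool arm_command, never from a script. Its arguments are lists of equal length, an entry for each row: "gripper": the finger opening in cm, from 0 to 8.54; "slide": the shift along the tool's x, y, z in cm, a list of three; "turn": the turn, a rotation vector about the tool's x, y, z in degrees, a list of three. A call has 1 to 5 rows; each row is the pose to reach, as a shift and turn from the pose commanded when the call began, along the tool's axes at that moment; what a row does not reach only later rows make up. A row lasts 1/8 s, in which the tool goes at most 62.5 mm and 10.7 degrees, less where a joint would pass 70% of its speed; a pose out of reach is approached as far as the arm can. A call with a gripper value outside its range is refused whole. The fingers move at their own pace and stop on an object; "force" is the grip in N (left out, the last holds). Time passes only in rows, so rows that repeat a pose let the fingers close. It gives the time, the measured TCP pose, the force and the opening at its end, in the units of the state.
- bot.observe(): the state, without advancing time (a new reading comes with each control period).
- vision.grab_frame(name): name is "scene" or "side" or "wrist"; returns the picture (420x560x3 uint8, blue, green, red); there is no depth.
- vision.camera_model(name): a dict with "mtx" (3x3 intrinsics, pixels), "T" (4x4, takes a point from camera to world coordinates). Camera axes: x right, y down, z forward; pixel columns grow to the right and rows downward; lengths in m; the calibration is good to about 2 mm. A picture is of the moment at which its call begins: read the wrist's pose just before it. camera_model takes no time and is no camera call; for the wrist camera it gives the pose at the moment of the call.
- job_done(): hands the job in, once; it reports no verdict.
The state is a dict: "clock": time; "qpos": joint angles; "qd": joint speeds; "joint_efforts": joint torques, N m; "position": TCP position; "tool_rot": TCP orientation; "force": force on the tool from outside, world axes, zero at the start; "moment": the same for the moment, N m; "grip_width": finger opening in m.
Only numpy, scipy, OpenCV 4.12 (cv2) and the standard library are available. Lean on these libraries where they do the work, as an engineer would, in place of code of your own. Each camera call takes 0.05 s, during which the arm holds its last target. There are 200 camera calls.

## Working session

There is one attempt and no reset: what is moved stays moved. The work goes in short steps, Python scripts to look and compute and a tool call to move; the robot and the scene stay as the last step left them, time stands still between calls to the robot, and variables do not carry over. Pictures are saved under pics/ and viewed, about 8 in all and at most 12, crops included, and the job is handed in when it is done.

Besides the shell and the picture viewer there is one more tool, called after "Call:" by a JSON object that holds its "op" and its "data", one argument or row to a line. arm_command: Moves the arm, as the interface text tells. Its arguments: {"type":"object","properties":{"gripper":{"type":"array","items":{"type":"number"}},"slide":{"type":"array","items":{"type":"array","items":{"type":"number"}}},"turn":{"type":"array","items":{"type":"array","items":{"type":"number"}}},"force":{"type":"number"}},"required":["gripper","slide","turn"]}

```bash
mkdir -p pics; python3 - <<'E'
from workcell import bot, vision
import cv2, numpy as np
s=bot.observe(); print({k:np.round(v,3).tolist() for k,v in s.items()})
for n in("scene","side"):
    im=vision.grab_frame(n); cv2.imwrite(f"pics/{n}0.png",im)
    m=vision.camera_model(n); print(n,np.round(m["mtx"],1).tolist(),np.round(m["T"],3).tolist())
a=cv2.imread("pics/scene0.png");b=cv2.imread("pics/side0.png")
cv2.imwrite("pics/both0.png",cv2.resize(np.vstack([a,b]),None,fx=0.714,fy=0.714))
E
```

```text
{'clock': 0.0, 'qpos': [-0.07, 0.522, -0.036, 1.6, 0.021, 1.021, -0.113], 'qd': [-0.001, 0.0, 0.001, -0.002, -0.0, -0.0, 0.001], 'joint_efforts': [-0.004, -92.711, 1.978, -36.993, 0.018, 0.008, -0.0], 'position': [0.625, -0.0, 0.231], 'tool_rot': [-3.14, 0.0, 1.571], 'force': [-0.289, -0.166, -0.282], 'moment': [0.049, -0.001, 0.007], 'grip_width': 0.085}
scene [[539.8, 0.0, 275.9], [0.0, 539.8, 205.8], [0.0, 0.0, 1.0]] [[0.845, 0.356, -0.399, 0.97], [0.535, -0.559, 0.634, -0.709], [0.003, -0.749, -0.663, 0.824], [0.0, 0.0, 0.0, 1.0]]
side [[411.7, 0.0, 273.9], [0.0, 411.7, 211.0], [0.0, 0.0, 1.0]] [[0.887, -0.22, 0.406, 0.182], [-0.462, -0.438, 0.771, -0.694], [0.008, -0.871, -0.491, 0.515], [0.0, 0.0, 0.0, 1.0]]
```

View pics/both0.png

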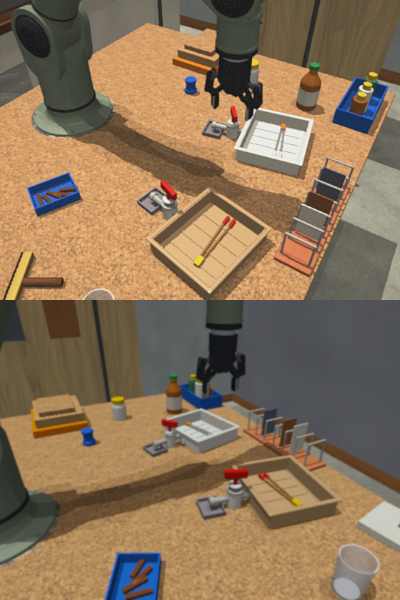

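The stacked picture shows the tan tray's red handle near scene (235,266) and side (330,245). The white tray's cock is farther off, behind it.

```bash
cat > h.py <<'E'
import cv2, numpy as np
from workcell import bot, vision
def red(im,c,r=60):
    hsv=cv2.cvtColor(im,cv2.COLOR_BGR2HSV)
    m=(cv2.inRange(hsv,(0,170,90),(6,255,255))|cv2.inRange(hsv,(174,170,90),(180,255,255)))
    n,l,st,ce=cv2.connectedComponentsWithStats(m)
    i=min((i for i in range(1,n) if st[i,4]>60),key=lambda i:np.hypot(*(ce[i]-c)))
    return (l==i).astype(np.uint8),ce[i],st[i]
def ray(cm,p):
    d=cm["T"][:3,:3]@np.linalg.solve(cm["mtx"],[p[0],p[1],1]); return cm["T"][:3,3],d/np.linalg.norm(d)
def plane(cm,p,z):
    o,d=ray(cm,p); return o+d*(z-o[2])/d[2]
def tri(cs,ps):
    A=0;b=0;R=[]
    for c,p in zip(cs,ps):
        o,d=ray(c,p);P=np.eye(3)-np.outer(d,d);A=A+P;b=b+P@o;R.append((P,o))
    x=np.linalg.solve(A,b); return x,[np.linalg.norm(P@(x-o)) for P,o in R]
def proj(cm,X):
    T=np.linalg.inv(cm["T"]); c=T[:3,:3]@X+T[:3,3]; q=cm["mtx"]@c; return q[:2]/q[2]
E
python3 - <<'E'
from h import *
seeds={"scene":(235,266),"side":(330,245)}
C={};P={}
crops=[]
for n in seeds:
    im=cv2.imread(f"pics/{n}0.png");C[n]=vision.camera_model(n)
    m,c,st=red(im,seeds[n]);P[n]=c
    r=cv2.minAreaRect(cv2.findContours(m,0,1)[0][0]); print(n,c,st,r)
    x,y=map(int,c); crops.append(cv2.resize(im[y-70:y+80,x-75:x+125],None,fx=3.8,fy=3.8,interpolation=cv2.INTER_CUBIC)[:570])
    pts=cv2.boxPoints(r)
    print([np.round(plane(C[n],p,.100),3).tolist() for p in pts])
print(tri(list(C.values()),list(P.values())))
cv2.imwrite("pics/c.png",cv2.resize(np.vstack(crops),None,fx=.52,fy=.52))
E
```

```text
scene [235.78899083 266.07033639] [225 252  22  29 327] ((235.75962829589844, 265.57269287109375), (32.4661865234375, 13.509421348571777), 60.64224624633789)
[[0.523, -0.185, 0.1], [0.532, -0.159, 0.1], [0.596, -0.2, 0.1], [0.587, -0.224, 0.1]]
side [329.99792961 243.64182195] [314 236  34  22 483] ((330.5, 246.5), (21.0, 33.0), 90.0)
[[0.549, -0.159, 0.1], [0.603, -0.187, 0.1], [0.564, -0.241, 0.1], [0.513, -0.215, 0.1]]
(array([ 0.56092711, -0.19334434,  0.09973974]), [np.float64(3.457310430493548e-05), np.float64(3.457310430499753e-05)])
```

View pics/c.png

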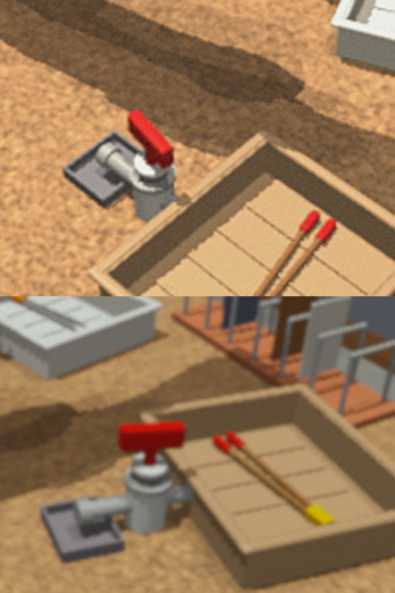

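```bash
python3 - <<'E'
from h import *
c=vision.camera_model("scene")
a,b=plane(c,(208.1,333.7),.05),plane(c,(293.1,265.8),.05); d=b-a
print(a,b,np.linalg.norm(d),np.degrees(np.arctan2(d[1],d[0])))
E
```

```text
[ 0.58293723 -0.30935685  0.05      ] [ 0.62536049 -0.09823881  0.05      ] 0.21533824644925248 78.63797762214162
```

Call:
{"op": "arm_command", "data": {
  "gripper": [8.5, 8.5, 8.5, 8.5, 8.5],
  "slide": [
    [-6, -2, 0],
    [-12, -4, 0],
    [-18, -6, 0],
    [-19.3, -6.4, 0],
    [-19.3, -6.4, 0]
  ],
  "turn": [
    [0, 0, 0],
    [0, 0, 0],
    [0, 0, 0],
    [0, 0, 0],
    [0, 0, 0]
  ]
}}

```text
clock: 0.72
position: [0.5607, -0.1937, 0.2311]
tool_rot: [-3.141, -0.0, 1.569]
force: [0.8, 0.7, 0.2]
grip_width: 0.0853
```

```bash
python3 - <<'E'
from h import *
cm=vision.camera_model("wrist"); im=vision.grab_frame("wrist"); cv2.imwrite("pics/w1.png",im)
p=proj(cm,np.array([.561,-.193,.1])); print(p, np.round(cm["T"],3).tolist())
m,c,st=red(im,p); k=max(cv2.findContours(m,0,1)[0],key=cv2.contourArea); r=cv2.minAreaRect(k)
print(c,st,r)
for z in(.1,.112):
  print(z,plane(cm,r[0],z),[np.round(plane(cm,q,z)[:2],4).tolist() for q in cv2.boxPoints(r)])
E
```

```text
[279.43705241 196.22492023] [[1.0, -0.001, 0.001, 0.561], [-0.001, -0.959, -0.283, -0.122], [0.001, 0.283, -0.959, 0.374], [0.0, 0.0, 0.0, 1.0]]
[280.10365399 197.16331096] [ 246  178   69   40 1341] ((280.8904113769531, 195.95892333984375), (69.99061584472656, 22.47190284729004), 20.556041717529297)
0.1 [ 0.56225718 -0.19276338  0.1       ] [[0.5306, -0.1912], [0.5378, -0.1728], [0.5941, -0.1944], [0.5877, -0.2136]]
0.112 [ 0.56220144 -0.18965637  0.112     ] [[0.5319, -0.1881], [0.5388, -0.1706], [0.5926, -0.1912], [0.5865, -0.2096]]
```

View pics/w1.png

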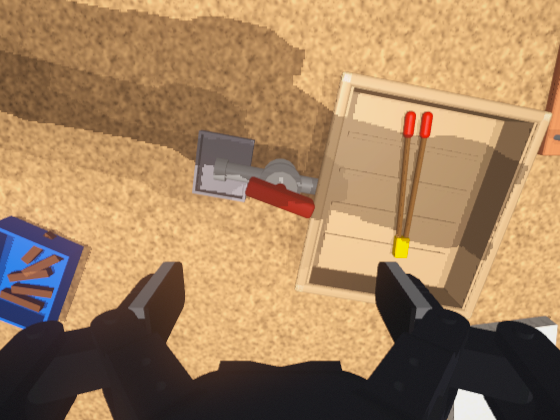

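The wrist view shows the bar centred at (281,196), turned about 10° clockwise from the steel pipe. The pipe runs (218,168) to (315,185), and the tray rim from (346,75) to (298,290). The top corners measure about 60 mm apart, which fits the given size. Next I'll refine the pipe and rim angle.

```bash
python3 - <<'E'
from h import *
s=bot.observe()
cm=vision.camera_model("wrist"); im=cv2.imread("pics/w1.png")
L=cv2.createLineSegmentDetector().detect(cv2.cvtColor(im,cv2.COLOR_BGR2GRAY))[0][:,0]
for l in L:
    n=np.hypot(l[2]-l[0],l[3]-l[1]); x,y=(l[0]+l[2])/2,(l[1]+l[3])/2
    tray=n>60 and x>290 and y<300; pipe=n>18 and 190<x<320 and 150<y<220
    if tray or pipe:
        z=.05 if tray else (.1 if y>185 else .03)
        d=plane(cm,l[2:],z)-plane(cm,l[:2],z); print("tray" if tray else "pipe",l.round().astype(int).tolist(),round(np.degrees(np.arctan2(d[1],d[0]))%180,1),"len",round(np.linalg.norm(d),3))
print(s["qpos"])
E
```

```text
tray [519, 124, 354, 91] 169.7 len 0.163
pipe [276, 206, 246, 196] 160.2 len 0.027
pipe [307, 218, 285, 210] 158.5 len 0.021
tray [512, 184, 489, 240] 78.1 len 0.063
tray [308, 282, 323, 221] 79.7 len 0.073
pipe [244, 197, 249, 178] 73.0 len 0.017
tray [314, 266, 375, 276] 169.7 len 0.068
pipe [194, 190, 197, 166] 79.2 len 0.027
tray [350, 85, 539, 122] 169.7 len 0.186
pipe [201, 188, 242, 195] 169.8 len 0.036
tray [373, 294, 305, 283] 169.9 len 0.078
tray [343, 71, 312, 215] 79.8 len 0.141
tray [426, 134, 407, 237] 86.2 len 0.107
pipe [225, 196, 196, 191] 169.7 len 0.025
pipe [253, 176, 275, 184] 158.5 len 0.025
tray [544, 112, 344, 72] 169.6 len 0.196
tray [410, 135, 399, 232] 89.6 len 0.1
tray [394, 228, 402, 134] 90.8 len 0.096
tray [402, 235, 419, 136] 87.0 len 0.103
tray [310, 219, 295, 288] 80.0 len 0.082
tray [459, 243, 493, 151] 79.6 len 0.1
tray [327, 231, 388, 242] 169.7 len 0.067
tray [389, 245, 327, 234] 169.6 len 0.069
tray [344, 119, 322, 216] 79.7 len 0.098
pipe [257, 168, 227, 163] 170.3 len 0.032
[ 0.23569211  0.47092873 -0.00753522  1.68759311  0.00338377  0.98334311
  0.22733021]
```

Call:
{"op": "arm_command", "data": {
  "gripper": [8.5, 8.5, 8.5, 8.5, 8.5],
  "slide": [
    [0.1, 0.1, 0],
    [0.1, 0.1, 0],
    [0.1, 0.1, 1],
    [0.1, 0.1, 2],
    [0.1, 0.1, 3]
  ],
  "turn": [
    [0, 0, -10],
    [0, 0, -20],
    [0, 0, -30],
    [0, 0, -40],
    [0, 0, -50]
  ]
}}

```text
clock: 1.4
position: [0.5628, -0.1896, 0.2009]
tool_rot: [3.141, -0.0, 2.452]
force: [-0.3, 0.4, -0.8]
grip_width: 0.0851
```

Call:
{"op": "arm_command", "data": {
  "gripper": [8.5, 8.5, 8.5, 8.5, 8.5],
  "slide": [
    [0, 0, 2],
    [0, 0, 4],
    [0, 0, 5],
    [0, 0, 5],
    [0, 0, 5]
  ],
  "turn": [
    [0, 0, -10],
    [0, 0, -19],
    [0, 0, -19],
    [0, 0, -19],
    [0, 0, -19]
  ]
}}

```text
clock: 2.02
position: [0.5625, -0.1916, 0.152]
tool_rot: [3.142, 0.001, 2.774]
force: [-0.5, 0.0, 0.2]
grip_width: 0.0847
```

```bash
python3 - <<'E'
from h import *
s=bot.observe();print(s["position"],s["tool_rot"])
cm=vision.camera_model("wrist"); im=vision.grab_frame("wrist"); cv2.imwrite("pics/w2.png",im)
p=proj(cm,np.array([.562,-.193,.1])); print(p)
m,c,st=red(im,p); k=max(cv2.findContours(m,0,1)[0],key=cv2.contourArea); r=cv2.minAreaRect(k)
print(c,st,r)
for z in(.088,.1,.112):
  print(z,plane(cm,r[0],z),[np.round(plane(cm,q,z)[:2],4).tolist() for q in cv2.boxPoints(r)])
E
```

```text
[ 0.56253266 -0.19160554  0.15198376] [3.14152917e+00 8.79394994e-04 2.77354581e+00]
[277.01791785 228.15271436]
[275.30534709 227.42917448] [ 264  179   23   98 2132] ((275.0, 227.5), (97.0, 22.0), 90.0)
0.088 [ 0.56518192 -0.19577496  0.088     ] [[0.5317, -0.1904], [0.5368, -0.1771], [0.6018, -0.2017], [0.5962, -0.2162]]
0.1 [ 0.56113125 -0.19403409  0.1       ] [[0.5296, -0.1889], [0.5344, -0.1765], [0.5956, -0.1996], [0.5904, -0.2132]]
0.112 [ 0.55708059 -0.19229323  0.112     ] [[0.5275, -0.1875], [0.532, -0.1758], [0.5894, -0.1975], [0.5845, -0.2103]]
```

View pics/w2.png

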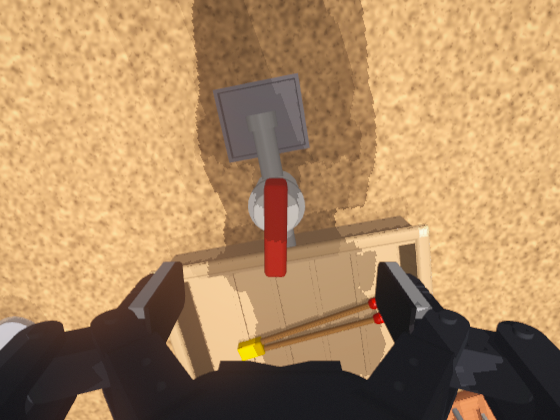

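The bar now runs parallel to the tool's x axis. It is centred at (275,228) and sits about 2 mm toward −y of the jaw centre plane. I'll correct that, then descend.

Call:
{"op": "arm_command", "data": {
  "gripper": [7, 6, 6, 6, 6],
  "slide": [
    [0, -0.2, 1.5],
    [0, -0.2, 3.5],
    [0, -0.2, 5.5],
    [0, -0.2, 7.2],
    [0, -0.2, 7.2]
  ],
  "turn": [
    [0, 0, 0],
    [0, 0, 0],
    [0, 0, 0],
    [0, 0, 0],
    [0, 0, 0]
  ]
}}

```text
clock: 2.7
position: [0.5606, -0.1937, 0.0779]
tool_rot: [-3.141, -0.002, 2.775]
force: [0.2, -0.1, 0.5]
grip_width: 0.0602
```

Call:
{"op": "arm_command", "data": {
  "gripper": [4, 3, 2.2, 2.2, 2.2],
  "slide": [
    [0, 0, 0],
    [0, 0, 0],
    [0, 0, 0],
    [0, 0, 0],
    [0, 0, 0]
  ],
  "turn": [
    [0, 0, 0],
    [0, 0, 0],
    [0, 0, 0],
    [0, 0, 0],
    [0, 0, 0]
  ],
  "force": 30
}}

```text
clock: 3.32
position: [0.5613, -0.1939, 0.0794]
tool_rot: [-3.142, 0.0, 2.775]
force: [0.3, -0.5, 0.8]
grip_width: 0.0219
```

```bash
python3 - <<'E'
from h import *
s=bot.observe();print(s["position"],s["tool_rot"],s["grip_width"])
im=vision.grab_frame("wrist"); 
sd=vision.grab_frame("side")[180:320,250:420]
sd=cv2.resize(sd,(510,420),interpolation=cv2.INTER_CUBIC)
cv2.imwrite("pics/w3.png",cv2.resize(np.hstack([im,sd]),None,fx=.74,fy=.74))
E
```

```text
[ 0.5612882  -0.19392627  0.07940004] [-3.14156795e+00  1.31405951e-04  2.77497002e+00] 0.021936898772129076
```

View pics/w3.png

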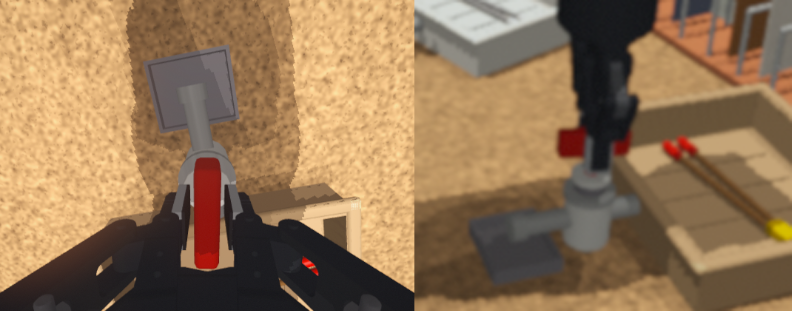

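The bar (wrist crop x≈195–218, y≈158–268) lies between the jaws, which stand above the collar. I'll close on it now.

Call:
{"op": "arm_command", "data": {
  "gripper": [1.6, 1.2, 1.0, 1.0, 1.0],
  "slide": [
    [0, 0, 0],
    [0, 0, 0],
    [0, 0, 0],
    [0, 0, 0],
    [0, 0, 0]
  ],
  "turn": [
    [0, 0, 0],
    [0, 0, 0],
    [0, 0, 0],
    [0, 0, 0],
    [0, 0, 0]
  ],
  "force": 60
}}

```text
clock: 4.05
position: [0.5613, -0.194, 0.0794]
tool_rot: [-3.142, 0.0, 2.775]
force: [-1.2, -0.3, 3.3]
grip_width: 0.0134
```

```bash
python3 - <<'E'
from workcell import bot
s=bot.observe()
for k in("position","tool_rot","force","moment","grip_width","qpos"):print(k,s[k])
E
```

```text
position [ 0.56129758 -0.19396573  0.07935499]
tool_rot [-3.14153031e+00  1.05594471e-04  2.77494723e+00]
force [-1.17854972 -0.33512576  3.2795803 ]
moment [-0.16908363  0.16962458 -0.00843823]
grip_width 0.01340067375107537
qpos [ 0.40963922  0.67705414 -0.25491016  1.78913504  0.24598783  0.70634169
  1.22470181]
```

Call:
{"op": "arm_command", "data": {
  "gripper": [1.0, 1.0, 1.0, 1.0, 1.0],
  "slide": [
    [0, 0, 0.1],
    [0, 0, 0.2],
    [0, 0, 0.3],
    [0, 0, 0.4],
    [0, 0, 0.5]
  ],
  "turn": [
    [0, 0, 6],
    [0, 0, 12],
    [0, 0, 18],
    [0, 0, 24],
    [0, 0, 30]
  ]
}}

```text
clock: 4.68
position: [0.5612, -0.1941, 0.0744]
tool_rot: [-3.141, 0.0, 2.248]
force: [-2.8, -1.6, 5.3]
grip_width: 0.013
```

```bash
python3 - <<'E'
from h import *
s=bot.observe()
for k in("position","tool_rot","force","moment","grip_width"):print(k,s[k])
im=vision.grab_frame("wrist"); 
sd=vision.grab_frame("side")[180:320,250:420]
sd=cv2.resize(sd,(510,420),interpolation=cv2.INTER_CUBIC)
cv2.imwrite("pics/w4.png",cv2.resize(np.hstack([im,sd]),None,fx=.74,fy=.74))
E
```

```text
position [ 0.5611816  -0.19411466  0.07443139]
tool_rot [-3.14133229e+00  2.01868288e-04  2.24800042e+00]
force [-2.79183773 -1.64897632  5.27866484]
moment [-0.38551239  0.52010905  0.04527295]
grip_width 0.013044915776073657
```

View pics/w4.png

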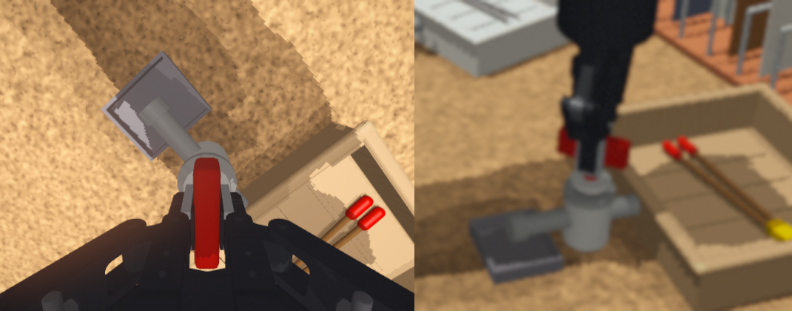

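The bar stays fixed relative to the jaws (wrist y 158–268 as before), so it turned and went down with the tool. I'll carry on at the same rate.

Call:
{"op": "arm_command", "data": {
  "gripper": [1.0, 1.0, 1.0, 1.0, 1.0],
  "slide": [
    [0, 0, 0.1],
    [0, 0, 0.2],
    [0, 0, 0.3],
    [0, 0, 0.4],
    [0, 0, 0.5]
  ],
  "turn": [
    [0, 0, 6.5],
    [0, 0, 13],
    [0, 0, 19.5],
    [0, 0, 26],
    [0, 0, 32.5]
  ]
}}

```text
clock: 5.4
position: [0.561, -0.1942, 0.0694]
tool_rot: [-3.141, 0.0, 1.681]
force: [-2.8, -1.3, 5.0]
grip_width: 0.0131
```

```bash
python3 - <<'E'
from h import *
s=bot.observe()
for k in("position","tool_rot","force","moment","grip_width"):print(k,s[k])
E
```

```text
position [ 0.5610134  -0.19422111  0.06935384]
tool_rot [-3.14118023e+00  2.60341944e-04  1.68130673e+00]
force [-2.8319779  -1.34791423  5.02150178]
moment [-0.44460773  0.78871025  0.08101235]
grip_width 0.013072798658138117
```

Call:
{"op": "arm_command", "data": {
  "gripper": [1.0, 1.0, 1.0, 1.0, 1.0],
  "slide": [
    [0, 0, 0.06],
    [0, 0, 0.12],
    [0, 0, 0.18],
    [0, 0, 0.22],
    [0, 0, 0.25]
  ],
  "turn": [
    [0, 0, 5.5],
    [0, 0, 11],
    [0, 0, 16.6],
    [0, 0, 16.6],
    [0, 0, 16.6]
  ]
}}

```text
clock: 6.02
position: [0.5612, -0.1943, 0.068]
tool_rot: [3.141, 0.0, 1.395]
force: [-9.7, 0.1, 28.7]
grip_width: 0.0131
```

```bash
python3 - <<'E'
from h import *
s=bot.observe()
for k in("position","tool_rot","force","moment","grip_width"):print(k,s[k])
im=vision.grab_frame("wrist"); cv2.imwrite("pics/w5raw.png",im)
cm=vision.camera_model("wrist")
L=cv2.createLineSegmentDetector().detect(cv2.cvtColor(im,cv2.COLOR_BGR2GRAY))[0][:,0]
for l in L:
    n=np.hypot(l[2]-l[0],l[3]-l[1])
    if n>25 and 100<(l[0]+l[2])/2<480:
        d=plane(cm,l[2:],.05)-plane(cm,l[:2],.05);print(l.round().astype(int).tolist(),round(np.degrees(np.arctan2(d[1],d[0]))%180,1))
sd=vision.grab_frame("side")[180:320,250:420]
sd=cv2.resize(sd,(510,420),interpolation=cv2.INTER_CUBIC)
cv2.imwrite("pics/w5.png",cv2.resize(np.hstack([im,sd]),None,fx=.74,fy=.74))
E
```

```text
position [ 0.56120814 -0.19433899  0.06796367]
tool_rot [3.14125938e+00 3.32665431e-04 1.39503264e+00]
force [-9.70142641  0.11699433 28.7132376 ]
moment [ 0.07346061  2.27744328 -0.03434289]
grip_width 0.013098645474031168
[256, 331, 255, 361] 76.9
[294, 329, 295, 357] 81.1
[397, 301, 489, 355] 138.2
[272, 367, 303, 362] 0.9
[370, 294, 399, 300] 156.4
[142, 371, 166, 353] 29.6
[325, 263, 332, 288] 97.2
[99, 338, 160, 303] 21.9
[558, 53, 394, 52] 169.6
[396, 33, 558, 35] 169.5
[487, 303, 402, 302] 169.5
[140, 271, 128, 178] 79.5
[177, 251, 175, 226] 79.3
[257, 294, 261, 214] 76.0
[434, 299, 459, 300] 168.4
[297, 247, 303, 295] 86.6
[207, 272, 142, 271] 169.7
[341, 283, 343, 249] 80.0
[449, 8, 406, 6] 167.4
[225, 171, 227, 218] 79.4
[256, 213, 293, 211] 172.7
[376, 247, 484, 248] 169.6
[486, 250, 377, 250] 169.5
[369, 7, 348, 267] 79.2
[486, 193, 383, 192] 169.8
[414, 190, 447, 190] 170.7
[244, 223, 182, 222] 169.6
[348, 269, 347, 299] 80.4
[497, 8, 451, 8] 169.5
[348, 177, 350, 148] 79.6
[171, 168, 224, 168] 170.0
[390, 36, 370, 248] 79.6
[345, 217, 347, 179] 80.0
[355, 79, 356, 44] 80.4
[351, 134, 354, 86] 79.7
[237, 233, 181, 233] 169.7
[262, 278, 263, 334] 79.8
[295, 317, 296, 256] 79.7
[182, 240, 236, 240] 169.7
[219, 173, 128, 172] 169.4
[192, 246, 221, 247] 169.0
```

View pics/w5.png

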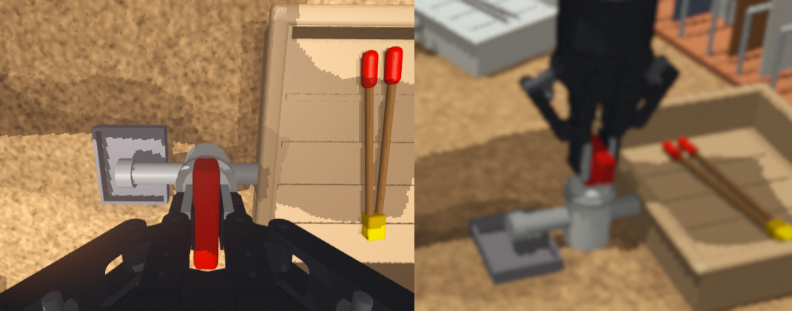

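The bar reads 79.7–79.8° against the pipe at 169.6°, so it stands square across. The downward force jumped to 29 N after 11.4 mm of travel, so the plug is on its stop. I'll release and rise.

Call:
{"op": "arm_command", "data": {
  "gripper": [2.2, 3, 4, 4, 4],
  "slide": [
    [0, 0, 0],
    [0, 0, 0],
    [0, 0, 0],
    [0, 0, 0],
    [0, 0, 0]
  ],
  "turn": [
    [0, 0, 0],
    [0, 0, 0],
    [0, 0, 0],
    [0, 0, 0],
    [0, 0, 0]
  ]
}}

```text
clock: 6.75
position: [0.5613, -0.1939, 0.0667]
tool_rot: [-3.142, -0.0, 1.395]
force: [-0.8, 0.4, 0.2]
grip_width: 0.0401
```

Call:
{"op": "arm_command", "data": {
  "gripper": [4, 4, 5, 6, 6],
  "slide": [
    [0, 0, -2],
    [0, 0, -5],
    [0, 0, -9],
    [0, 0, -12],
    [0, 0, -12]
  ],
  "turn": [
    [0, 0, 0],
    [0, 0, 0],
    [0, 0, 0],
    [0, 0, 0],
    [0, 0, 0]
  ]
}}

```text
clock: 7.38
position: [0.5623, -0.1942, 0.1889]
tool_rot: [3.138, 0.0, 1.394]
force: [-0.0, 0.5, -0.0]
grip_width: 0.0599
```

```bash
python3 - <<'E'
from h import *
s=bot.observe()
for k in("position","force","grip_width"):print(k,s[k])
C={};P={};X=np.array([.561,-.1937,.088]);crops=[]
for n in("scene","side","wrist"):
    cm=vision.camera_model(n);im=vision.grab_frame(n);m,c,st=red(im,proj(cm,X));C[n]=cm;P[n]=c;print(n,c,st)
    if n=="wrist":
        cv2.imwrite("pics/w6raw.png",im); w=im
        for l in cv2.createLineSegmentDetector().detect(cv2.cvtColor(im,cv2.COLOR_BGR2GRAY))[0][:,0]:
            if np.hypot(*(l[2:]-l[:2]))>18 and np.hypot(*((l[2:]+l[:2])/2-c))<110:
                d=plane(cm,l[2:],.1)-plane(cm,l[:2],.1);print(l.round().astype(int).tolist(),round(np.degrees(np.arctan2(d[1],d[0]))%180,1))
    x,y=map(int,c);q=im[y-40:y+50,x-60:x+60];crops.append(cv2.resize(q,(400,300),interpolation=cv2.INTER_CUBIC))
print(tri([C[n] for n in("scene","side")],[P[n] for n in("scene","side")]))
crops.append(cv2.resize(w,(400,300)))
cv2.imwrite("pics/f6.png",np.vstack([np.hstack(crops[:2]),np.hstack(crops[2:])]))
E
```

```text
position [ 0.56225599 -0.19420274  0.18894154]
force [-0.01641033  0.54542825 -0.01772826]
grip_width 0.05990909195646056
scene [235.91280654 270.56948229] [223 257  27  27 367]
side [331.26996198 250.59695817] [322 236  18  27 263]
wrist [279.22069465 207.99855282] [ 270  169   19   80 1382]
[343, 297, 345, 254] 80.7
[270, 236, 270, 172] 79.7
[214, 254, 216, 291] 79.7
[288, 186, 288, 246] 80.0
[331, 299, 336, 216] 79.6
[188, 216, 184, 158] 79.4
[242, 217, 189, 217] 169.3
[213, 213, 241, 213] 169.3
[190, 168, 193, 187] 82.7
[322, 214, 318, 308] 79.7
[244, 218, 243, 199] 79.9
[340, 248, 338, 274] 79.0
[351, 255, 370, 292] 107.5
[342, 237, 414, 238] 169.4
[416, 240, 342, 240] 169.7
[219, 193, 253, 195] 166.6
[259, 183, 218, 183] 170.8
[189, 292, 207, 255] 52.5
[328, 83, 322, 209] 79.8
[341, 87, 337, 156] 79.7
[308, 123, 308, 104] 81.1
[184, 147, 203, 147] 170.6
[333, 216, 329, 289] 79.6
[414, 203, 363, 203] 169.9
[362, 201, 383, 201] 170.0
[327, 279, 331, 217] 79.4
[207, 143, 224, 148] 153.5
[326, 301, 327, 282] 78.8
[337, 161, 334, 204] 79.2
[336, 142, 336, 122] 82.7
(array([ 0.56180544, -0.19582821,  0.08771979]), [np.float64(0.0018796710930837478), np.float64(0.0018796710930836394)])
```

View pics/f6.png

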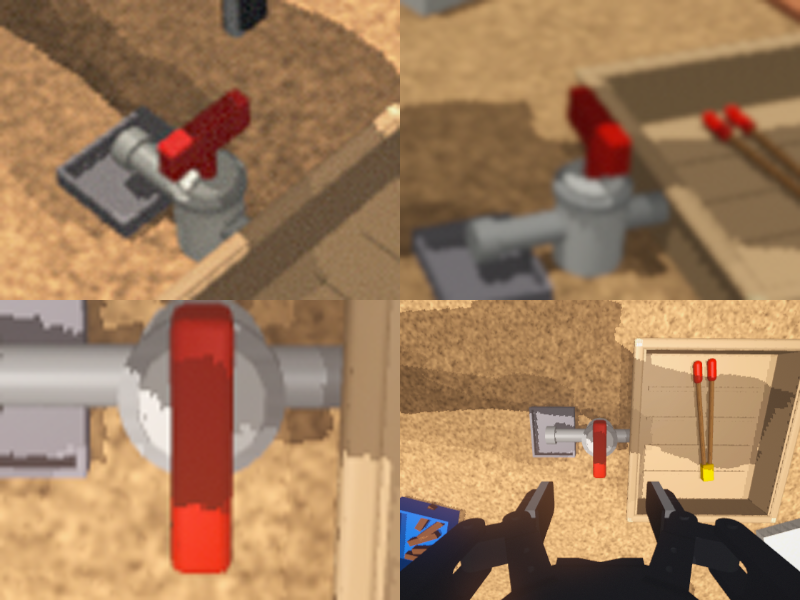

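The bar is square across the pipe, at 79.7–80.0° against 169.3–169.9°. The handle measures 0.088 m high, the collar sits on the barrel, and the gripper is clear.

```bash
python3 -c "
from workcell import job_done; print(job_done())"
```

```text
the job is handed in; nothing more can be done
None
```

The tan tray's drain cock is shut and the job is handed in, at about 7.6 s on the robot's clock. I gripped the red handle at its centre and turned it about 79° clockwise while pressing it down steadily. It came to a firm stop after about 11.4 mm of travel, with about 29 N vertical force. I then let go and rose clear.

Last checks, after letting go:
- **Angle:** the bar stands at 79.7–80.0° and the pipe at about 169.6°, so it is square to within half a degree.
- **Height:** two-view triangulation puts the handle at 0.0877 m, against 0.088 m for home. The two rays missed each other by about 4 mm, so this figure is rougher than the first one. The stop force and the collar seen resting on the barrel agree with it.
- **Clearance:** wrist force was about zero, with the gripper open and well above the handle.
- **White tray:** the arm never went near its cock after the start. I took no separate measurement of it.

No check failed.

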